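# Put away the disc-cutter punches and snap the case shut

### The arm

A 6-joint arm with a two-finger parallel gripper is mounted at the origin on the work surface. World frame = base frame: x ahead of the robot, y to its left, z up, the work surface at z = 0. Lengths are in mm, angles in rad, forces in N, time in s.
With the tool pointing down it reaches from about 325 to 775 mm from the base axis. Payload 5.5 kg.
Tool frame: the origin (TCP) lies midway between the tips of the shut fingers; the grasp point (between the pads) lies robot.grip_point_offset behind it (robot.grip_point_offset is the distance from the TCP to the grasp point, in mm); z points along the fingers, y is the line along which they close (so a half turn about z gives the same grasp; the last joint's range is limited). The gripper opens to 88 mm and grips with 3 to 60 N. Pads are 20 mm wide; open, the fingers measure 115 mm over their backs; the gripper's body (75 mm by 178 mm) begins 61 mm behind the grasp point.
Start: joints at [1.212, 0.091, 1.231, -0, 1.82, -0.057], TCP at [178.348, 572.895, 222.631] pointing down, gripper open.
Joint ranges: [-2.87, 2.87], [-0.86, 2.18], [0.17, 2.46], [-1.51, 4.65], [0.06, 2.69], [-2.65, 2.65]. Speed limits (rad/s): [2.57, 2.57, 3.01, 3.14, 3.14, 3.14].

### API

Orientations are given as a 3x3 rotation matrix whose columns are the frame's x, y, z axes.
In Python, from workcell import robot gives the robot as it stands. Calls block until the motion is done:
- robot.move_pose(position, orientation): joint-space move of the TCP to a pose.
- robot.move_straight(position, vel=150, orientation=None, contact_N=None): straight line of the TCP; orientation=None keeps the orientation; vel is the mean speed in mm/s. With contact_N (N) it stops when the force on the tool has changed by that much, and returns True; else False.
- robot.move_joints(angles): joint-space move.
- robot.ungrasp() and robot.gripper_close(): open the fingers fully, or close them until they stop; the grip force is fixed at half the most.
- robot.sleep(seconds).
- robot.ik(position, orientation): joint angles nearest the present ones, or None.
- robot.capture(name): name is "scene" or "top" or "wrist"; returns a dict with "frame" (420x560x3 uint8, red, green, blue), "z_map" (420x560 float32, mm along the optical axis (not along the pixel's ray), 0 where there is no reading), "fx", "fy", "cx", "cy" (pixels), "R" (3x3) and "t" (3): a world point X has camera coordinates R X + t. Camera axes: x right, y down, z forward; pixel columns grow to the right and rows downward; lengths in mm; the calibration is good to about 2 mm. A picture is of the moment at which its call begins.
A pose or a line that the arm cannot do raises robot.Unreachable and nothing moves.
- robot.close_job(): hands the job in; it is judged then, once.
Readings, each from a call of its own:
- robot.current_time(): time.
- robot.current_joint_positions(): joint angles.
- robot.current_joint_velocities(): joint speeds.
- robot.current_joint_efforts(): joint torques, N m.
- robot.current_tool_pos(): TCP position.
- robot.current_ee_rot(): TCP orientation.
- robot.current_ft_force(): force on the tool from outside, world axes, zero at the start.
- robot.current_torque(): the same for the moment, N m.
- robot.current_gripper_width(): finger opening in mm.
- robot.current_grip_force(): force on a finger pad.
Only numpy, scipy, OpenCV 4.12 (cv2) and the standard library are available. Lean on these libraries where they do the work, as an engineer would, in place of code of your own. Each camera call takes 0.05 s, during which the arm holds its last target. There are 200 camera calls.

### The job

Put the large punch into the large pocket of the punch case, then the medium punch into the middle pocket, each standing on its pocket's bottom. Then set the cover over the block, press it down past its latches until it snaps fully home, keep pressing, and finish like that: do not let go, the program ends while the gripper is still pushing the cover down firmly, about 10 N. Leave the jar, the hammer and the steel bench block where they are.

Things in the scene. Friction and masses are not known exactly. Their poses are not given: they have to be found in the camera images.
- case: Wooden punch case, fixed. Origin: centre of its underside; x across, y along, z up. Foot plate 110 (x) x 168 (y) x 10 mm, on it a block 56 x 128 mm, top 38 mm above the bench, three pockets in a row along y. The small one (y = -36 mm) already holds a fixed punch 13 mm across, top 74 mm above the bench. Brass studs beside the pockets count one, two, three from the large one.
- pocket_large (a point): Centre of the large pocket's mouth in the block's top, 38 mm above the bench, at case y = +39 mm. Round, 27 mm across, 20 mm deep (floor 18 mm above the bench), mouth chamfered 2 mm.
- pocket_medium (a point): Centre of the middle pocket's mouth in the block's top, 38 mm above the bench, at case y = 0. Round, 21 mm across, 20 mm deep (floor 18 mm above the bench), mouth chamfered 2 mm.
- cover_seat (a point): Middle of the foot plate's top face (inside the block), 10 mm above the bench: the cover's origin lies here when it is home, its rim on the foot plate around the block (3 mm play each side).
- latch_nose (a point): Tip of one of the two sprung steel latches, one amid each long side of the foot, 50 mm long, 25 mm high; the rounded noses yield outward. The cover's beads meet them 12 mm above its seat; pushing past takes about 10 to 15 N, and after about 5 mm the resistance suddenly falls away and the cover drops home.
- punch_large: Plain upright steel cylinder, 24 mm across, 56 mm tall, about 0.19 kg, standing on the bench. Origin: centre of its underside; z along it, up.
- punch_medium: Plain upright steel cylinder, 18 mm across, 56 mm tall, about 0.11 kg, standing on the bench. Origin: centre of its underside; z along it, up.
- cover: Grey plastic box open below, about 0.16 kg, on the bench, opening down. Outside 68 (x) x 140 (y) mm, walls 3 mm, flat top 71 mm above the rim, inside height 68. On top a rib handle 14 mm thick (x), 70 long (y), from 71 to 99 mm above the rim. Beads 3 mm proud along the rim of the long sides. Origin: centre of the opening at the rim. Fits the case either way round, its y along the case's y.
- jar: Bystander: amber glass jar with a metal cap, 60 mm across, 75 mm tall. Origin: centre of its underside.
- hammer: Bystander: hammer lying on the bench, about 230 mm long. Origin: under the middle of it; handle towards its -x.
- bench_block: Bystander: steel bench block 65 x 65 x 20 mm. Origin: centre of its underside.
Not all that is in view belongs to the job. Leave any blue or green look-alike of the punch_large alone.

How it is judged (in metres and radians):
On the way, in this order (a step that is already met when the one before it is completed fails the run):
1. the large punch stands on the bottom of the large pocket (z of punch_large in the frame of case between 0.014 and 0.0205 m and horizontal distance between punch_large and pocket_large below 0.004 m and angle between the z axis of punch_large and the z axis of case, either way round below 0.08 rad), for 0.2 s.
2. then the medium punch stands on the bottom of the middle pocket, the large one still in its own (all of step 1 and z of punch_medium in the frame of case between 0.014 and 0.0205 m and horizontal distance between punch_medium and pocket_medium below 0.004 m and angle between the z axis of punch_medium and the z axis of case, either way round below 0.08 rad), for 0.2 s.
3. then the cover has snapped home over the block (all of step 2 and z of cover in the frame of case below 0.0125 m and horizontal distance between cover and case below 0.005 m and angle between cover's own z axis and vertical below 0.05 rad and angle between the y axis of cover and the y axis of case, either way round below 0.12 rad), for 0.2 s.
At the end, for the whole second after the job is handed in: Both punches stand in their pockets (2.5 mm of the floor, 4 mm of the centre); the cover is home (rim within 2.5 mm of the foot plate, centred within 5 mm, level, in line within 7 degrees) and the gripper presses it onto the case with over 5 N through the last second (all of step 3 and contact force between cover and case above 5 N and contact force between the fingers and cover above 3 N); the arm keeps its last pose, push and grip.
It fails at once if jar was moved more than 25 mm (distance of jar from where it was at the start of the episode above 0.025 m).
It fails at once if hammer was moved more than 25 mm (distance of hammer from where it was at the start of the episode above 0.025 m).
It fails at once if bench block was moved more than 25 mm (distance of bench_block from where it was at the start of the episode above 0.025 m).
It also fails if it takes over 72 s, if anything falls off the work surface, if the arm or the gripper's body presses on something with over 40 N, if the wrist force passes 120 N, or if a joint passes its speed limit or range.

## Working session

There is one attempt and no reset: what is moved stays moved. The work goes in short steps, each a Python script; the robot and the scene stay as the last script left them, time stands still between calls to the robot, and variables do not carry over. Pictures are saved under pics/ and viewed, at most 10 in all, crops included, and the job is handed in when it is done.

```bash
mkdir -p pics; ls
python3 - <<'E'
from workcell import robot
import cv2,numpy as np
for n in("scene","top"):
    c=robot.capture(n); cv2.imwrite(f"pics/{n}0.png",c["frame"][:,:,::-1]); np.savez(f"{n}0.npz",**c)
    print(n,c["fx"],c["cx"],c["cy"],c["R"].round(3).tolist(),c["t"])
print(robot.grip_point_offset)
E
```

```text
pics
scene 437.35690434286334 280.01254653350367 210.0062843442006 [[-0.65, 0.76, -0.013], [0.575, 0.481, -0.662], [-0.497, -0.437, -0.75]] [ 389.91200466 -330.26959579 1283.41734693]
top 474.80587865506646 279.0304950013306 209.74936422824575 [[-0.03, -0.999, 0.032], [-0.985, 0.024, -0.168], [0.167, -0.036, -0.985]] [ 14.32241449 586.6033218  956.56489093]
18.700000000000003
```

View pics/top0.png

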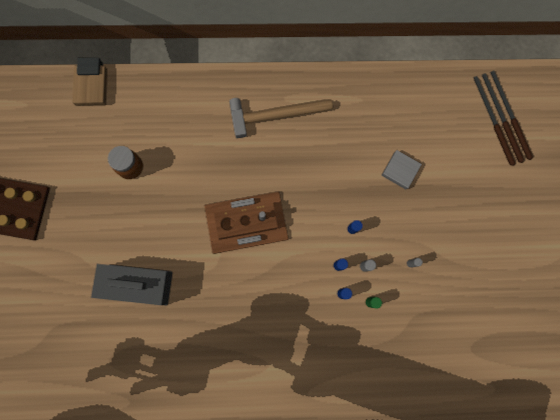

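View pics/scene0.png

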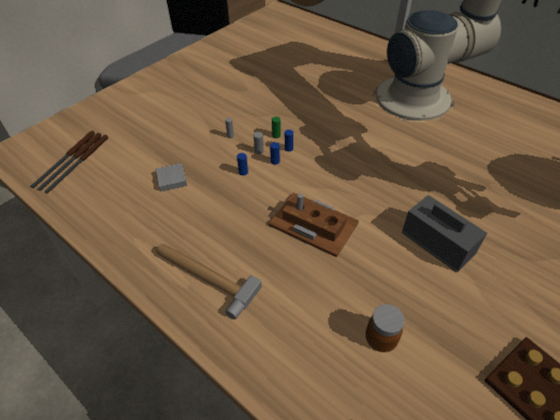

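The top view shows one bare-steel cylinder at (370,266), which I take to be the large punch, and a thinner one at (417,263), the medium punch. The look-alikes are blue at (355,227), (342,264) and (345,294), and green at (375,302). The case is at (247,222), with its large pocket at about (226,224) and the small fixed punch at (262,215). The cover is at (132,284). In the scene view the large punch is at (258,143) and the medium at (229,128).

```bash
cat > h.py <<'E'
import numpy as np,cv2
from workcell import robot
def world(c):
    v,u=np.mgrid[:420,:560]; z=c["z_map"].astype(float)
    P=np.stack([(u-c["cx"])/c["fx"]*z,(v-c["cy"])/c["fy"]*z,z],-1)-c["t"]
    W=P@c["R"]; W[z==0]=np.nan
    return W
def ray(c,u,v,h):
    d=np.array([(u-c["cx"])/c["fx"],(v-c["cy"])/c["fy"],1])@c["R"]; o=-np.asarray(c["t"])@c["R"]
    return (o+d*(h-o[2])/d[2])[:2]
def blobs(c,lo,hi,amin=15,h=None):
    """contours of the height band; min-area rects cast to plane h"""
    W=world(c); m=((W[...,2]>lo)&(W[...,2]<hi)).astype(np.uint8)
    for k in cv2.findContours(m,cv2.RETR_EXTERNAL,cv2.CHAIN_APPROX_NONE)[0]:
        mm=np.zeros_like(m); cv2.drawContours(mm,[k],-1,1,-1); mm&=m
        if mm.sum()<amin: continue
        p=W[mm>0]; hh=h or np.median(p[:,2])
        q=np.array([ray(c,*x[0],hh) for x in k],np.float32)
        v,u=np.nonzero(mm)
        yield (u.mean().round(),v.mean().round()),mm.sum(),p[:,2].mean().round(1),cv2.minAreaRect(q),c["frame"][mm>0].mean(0).round()
def R(a):  # tool down, tool y (closing line) along angle a
    y=np.array([np.cos(a),np.sin(a),0]); z=np.array([0,0,-1.]); return np.stack([np.cross(y,z),y,z],1)
E
python3 - <<'E'
from h import *
for n,bands in(("top",[(45,85),(30,44),(88,110),(5,16)]),("scene",[(50,62)])):
    c=dict(np.load(n+"0.npz"))
    for lo,hi in bands:
        print(n,lo,hi)
        for b in blobs(c,lo,hi): print(b[0],b[1],b[2],[np.round(x,1) for x in b[3]],b[4])
f=cv2.imread("pics/top0.png"); g=cv2.imread("pics/scene0.png")
cv2.imwrite("pics/crop1.png",np.hstack([cv2.resize(f[200:320,320:440],(400,400),interpolation=2),cv2.resize(g[90:190,210:310],(400,400),interpolation=2)]))
E
```

```text
top 45 85
(np.float64(376.0), np.float64(302.0)) 115 55.9 [array([ 389. , -194.5]), array([22.7, 23.6]), np.float64(41.7)] [40. 85. 44.]
(np.float64(346.0), np.float64(293.0)) 110 55.7 [array([ 409. , -133.8]), array([24.8, 20.2]), np.float64(88.3)] [31. 52. 99.]
(np.float64(130.0), np.float64(284.0)) 2240 70.7 [array([440.1, 301.4]), array([145.4,  68. ]), np.float64(82.1)] [65. 65. 63.]
(np.float64(370.0), np.float64(264.0)) 112 55.3 [array([ 465.7, -187. ]), array([21.7, 22.5]), np.float64(42.2)] [104. 102.  99.]
(np.float64(418.0), np.float64(262.0)) 68 55.3 [array([ 469.1, -287. ]), array([19.3, 14.5]), np.float64(88.4)] [100.  98.  94.]
(np.float64(342.0), np.float64(264.0)) 111 56.0 [array([ 468.9, -129.2]), array([23.2, 22.3]), np.float64(42.9)] [33. 53. 98.]
(np.float64(357.0), np.float64(225.0)) 109 55.3 [array([ 548.1, -163.5]), array([23.6, 23.3]), np.float64(88.6)] [33. 53. 97.]
(np.float64(262.0), np.float64(215.0)) 42 68.4 [array([572.7,  33.6]), array([10.3, 16.7]), np.float64(88.7)] [90. 86. 83.]
(np.float64(123.0), np.float64(160.0)) 664 69.7 [array([696.3, 321.8]),
[... 3167 characters left out ...]
184.7]), array([27.6, 20. ]), np.float64(42.1)] [101.  99.  97.]
(np.float64(289.0), np.float64(133.0)) 53 54.3 [array([ 411. , -131.1]), array([23.7, 20.1]), np.float64(39.6)] [28. 50. 98.]
(np.float64(229.0), np.float64(120.0)) 31 53.6 [array([ 469.9, -284.4]), array([21.5, 15.5]), np.float64(45.2)] [100.  97.  93.]
(np.float64(276.0), np.float64(120.0)) 49 54.3 [array([ 391.3, -191.2]), array([25.4, 20.8]), np.float64(40.5)] [36. 83. 40.]
(np.float64(415.0), np.float64(91.0)) 185 56.2 [array([41.4, 15. ]), array([ 67. , 129.6]), np.float64(18.6)] [72. 68. 60.]
(np.float64(33.0), np.float64(12.0)) 255 55.7 [array([  467. , -1272.4]), array([262.4,  41.6]), np.float64(0.7)] [116. 112. 103.]
```

View pics/crop1.png

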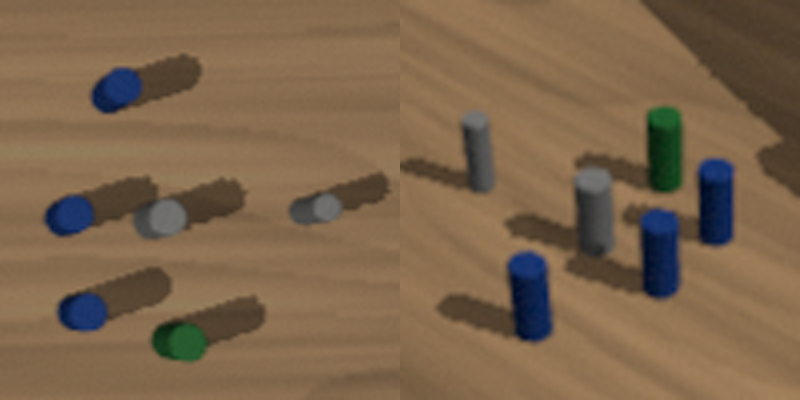

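The crop confirms the choice. The bare-steel thick cylinder with its base at (150,220) in the left half is the large punch, and the thin one at (315,208) is the medium. Next I look from close up with the wrist camera, using one tool orientation for both punches and case.

Run:
```python
from h import *
a=np.radians(9.2)
for s in (0,np.pi):
    print(s,[np.round(robot.ik([x,y,200],R(a+s)),2).tolist() for x,y in((467,-187),(563,108),(440,302))])
s=min((0,np.pi),key=lambda s:abs(robot.ik([467,-187,200],R(a+s))[5]))
for n,x,y,z in(("case",569,70,182),("L",467,-187,200),):
    robot.move_pose([x,y,z],R(a+s)); c=robot.capture("wrist"); np.savez("w"+n,**c); cv2.imwrite(f"pics/w{n}.png",c["frame"][:,:,::-1])
    print(n,robot.current_time(),robot.current_tool_pos(),s)
    for lo,hi in((28,46),(46,85)):
        for b in blobs(c,lo,hi,40): print(lo,b[0],b[1],b[2],[np.round(x,1) for x in b[3]],b[4])
cv2.imwrite("pics/w0.png",cv2.resize(np.hstack([cv2.imread("pics/wcase.png"),cv2.imread("pics/wL.png")]),(800,300)))
```

```text
0 [[-0.45, -0.17, 1.53, -0.0, 1.79, -0.61], [0.13, 0.02, 1.35, -0.0, 1.78, -0.03], [0.54, -0.09, 1.45, -0.0, 1.78, 0.38]]Traceback (most recent call last):
  File "<stdin>", line 4, in <module>
    return _wrapfunc(a, 'round', decimals=decimals, out=out)
    return _wrapit(obj, method, *args, **kwds)
    result = getattr(arr, method)(*args, **kwds)
TypeError: unsupported operand type(s) for *: 'NoneType' and 'float'
```

Run:
```python
from h import *
a=np.radians(9.2)
for n,x,y,z in(("case",569,70,182),("L",467,-187,200),):
    robot.move_pose([x,y,z],R(a)); c=robot.capture("wrist"); np.savez("w"+n,**c); cv2.imwrite(f"pics/w{n}.png",c["frame"][:,:,::-1])
    print(n,robot.current_time(),robot.current_tool_pos())
    for lo,hi in((28,46),(46,85)):
        for b in blobs(c,lo,hi,40): print(lo,b[0],b[1],b[2],[np.round(x,1) for x in b[3]],b[4])
cv2.imwrite("pics/w0.png",cv2.resize(np.hstack([cv2.imread("pics/wcase.png"),cv2.imread("pics/wL.png")]),(800,300)))
```

```text
case 2.425 [568.92901485  70.92891538 182.12742799]
28 (np.float64(164.0), np.float64(393.0)) 181 35.4 [array([ 467.4, -176.6]), array([25.6, 14.6]), np.float64(9.1)] [69. 67. 64.]
28 (np.float64(234.0), np.float64(387.0)) 230 37.1 [array([ 550.1, -155.4]), array([23.6, 23.2]), np.float64(1.7)] [10. 22. 54.]
28 (np.float64(173.0), np.float64(355.0)) 174 37.6 [array([ 476. , -122.3]), array([23.7, 17.4]), np.float64(72.3)] [ 8. 22. 52.]
28 (np.float64(281.0), np.float64(204.0)) 5924 36.9 [array([570.2,  70.7]), array([ 56. , 127.9]), np.float64(9.2)] [104.  58.  27.]
28 (np.float64(182.0), np.float64(4.0)) 184 35.3 [array([454.4, 231.2]), array([28.2,  7.5]), np.float64(9.3)] [17. 17. 16.]
46 (np.float64(232.0), np.float64(395.0)) 85 49.4 [array([ 549.5, -152.9]), array([20.6,  7. ]), np.float64(9.1)] [ 5. 18. 47.]
46 (np.float64(165.0), np.float64(369.0)) 329 53.6 [array([ 474.8, -125.5]), array([31.3, 17.5]), np.float64(71.6)] [13. 39. 97.]
46 (np.float64(281.0), np.float64(249.0)) 256 66.9 [array([575.6,  39.6]), array([12. , 21.5]), np.float64(9.0)] [98. 94. 89.]
L 3.55 [ 467.5705
[... 899 characters left out ...]
.7]), np.float64(8.2)] [104. 101.  95.]
46 (np.float64(279.0), np.float64(207.0)) 447 54.7 [array([ 467.1, -186.3]), array([23. , 23.6]), np.float64(9.2)] [112. 109. 103.]
46 (np.float64(203.0), np.float64(202.0)) 474 54.3 [array([ 390.9, -193.8]), array([25. , 22.8]), np.float64(52.0)] [19. 84. 27.]
46 (np.float64(365.0), np.float64(197.0)) 478 54.5 [array([ 549.2, -163.2]), array([22.7, 25.3]), np.float64(61.3)] [ 18.  45. 108.]
46 (np.float64(293.0), np.float64(149.0)) 487 55.0 [array([ 470.4, -129.4]), array([22.6, 22.8]), np.float64(54.7)] [ 21.  49. 113.]
46 (np.float64(229.0), np.float64(144.0)) 513 54.6 [array([ 410.4, -134.3]), array([24. , 22.9]), np.float64(35.0)] [ 18.  46. 109.]
```

View pics/w0.png

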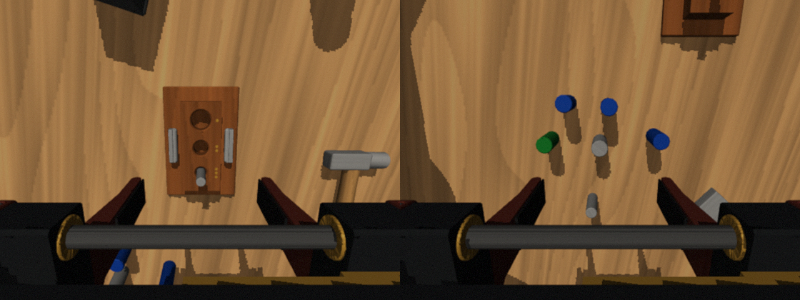

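The left half shows the case and its pockets with the large one nearest the top (200,118) and the small fixed punch at (200,178). The right half shows the large punch at (599,146) and the medium at (591,203). The case fits at (570.2, 70.7) with yaw 9.2° and the large punch at (467.1, -186.3). I'll grasp the large punch and lower it with a contact stop.

```bash
cat >> h.py <<'E'
A=np.radians(9.2); CASE=np.array([570.2,70.7]); CX=np.array([np.cos(A),np.sin(A)]); CY=np.array([-np.sin(A),np.cos(A)])
def st(tag): print(tag,"t",round(robot.current_time(),2),"tcp",robot.current_tool_pos().round(2) if hasattr(robot.current_tool_pos(),'round') else np.round(robot.current_tool_pos(),2),"w",round(robot.current_gripper_width(),1),"F",np.round(robot.current_ft_force(),1))
def pick(xy,gz=46):
    z=gz-robot.grip_point_offset
    robot.move_pose([*xy,z+80],R(A)); robot.move_straight([*xy,z],vel=120); robot.sleep(.15); st("at")
    robot.gripper_close(); st("closed"); zg=robot.current_tool_pos()[2]
    robot.move_straight([*xy,z+100],vel=200); st("up"); return zg
def insert(xy,z0):
    robot.move_pose([*xy,z0+70],R(A)); robot.move_straight([*xy,z0+42],vel=100); robot.sleep(.2); st("above")
    hit=robot.move_straight([*xy,z0+16],vel=35,contact_N=6); st(f"down hit={hit}")
    print("base height",robot.current_tool_pos()[2]-z0)
E
python3 - <<'E'
from h import *
z0=pick((467.1,-186.3)); print("z0",z0)
insert(CASE+39*CY,z0)
E
```

```text
at t 4.97 tcp [ 467.85 -186.65   28.63] w 87.8 F [ 0.1 -0.  -0.3]
closed t 5.98 tcp [ 467.02 -186.33   27.3 ] w 23.3 F [-0.6  0.1 -0.1]
up t 6.63 tcp [ 466.65 -186.08  125.87] w 23.6 F [-0.1  0.6 -2.9]
z0 27.298835621451634
above t 8.46 tcp [564.45 109.15  70.2 ] w 23.3 F [ 0.7 -0.7 -2.4]
down hit=True t 9.11 tcp [563.34 109.14  45.15] w 23.4 F [-0.3 -0.2  3.3]
base height 17.851465595580276
```

The base height is 17.9 mm, so the large punch is on the pocket floor. I release it, look, and go on to the medium punch.

Run:
```python
from h import *
robot.ungrasp(); p=robot.current_tool_pos(); robot.move_straight([p[0],p[1],p[2]+70],vel=150)
robot.move_pose([470,-287,110],R(A)); robot.sleep(.2)
z0=pick((470,-287)); print(z0)
insert(CASE,z0)
c=robot.capture("top"); cv2.imwrite("pics/m.png",cv2.resize(c["frame"][160:280,180:420,::-1],(800,400)))
for b in blobs(c,60,90): print(b[:3],b[3])
```

```text
at t 13.73 tcp [ 470.65 -287.47   28.6 ] w 88.0 F [ 0.6 -0.4 -0.2]
closed t 14.82 tcp [ 470.02 -287.01   27.33] w 17.5 F [-0.3 -0.5 -0.1]
up t 15.47 tcp [ 469.64 -286.71  126.05] w 17.1 F [ 0.1 -0.  -2.1]
27.330855108686773
above t 17.49 tcp [571.62  73.24  71.79] w 17.0 F [ 0.3 12.9  8.1]
down hit=True t 17.74 tcp [571.47  74.21  70.64] w 17.2 F [ 0.9  3.5 -1.8]
base height 43.31130793858145
((np.float64(130.0), np.float64(284.0)), np.uint64(2194), np.float64(71.2)) ((440.31304931640625, 302.6893310546875), (142.82254028320312, 67.97297668457031), 82.1312484741211)
((np.float64(223.0), np.float64(221.0)), np.uint64(22), np.float64(73.3)) ((561.478515625, 115.66372680664062), (21.184207916259766, 6.193358421325684), 11.721920013427734)
((np.float64(264.0), np.float64(214.0)), np.uint64(20), np.float64(72.0)) ((574.671875, 31.521976470947266), (6.188596248626709, 12.542783737182617), 88.63084411621094)
((np.float64(121.0), np.float64(158.0)), np.uint64(543), np.float64(74.2)) ((699.8275146484375, 323.8897399902344), (56.68830871582031, 50.91196823120117), 44.051116943359375)
```

View pics/m.png

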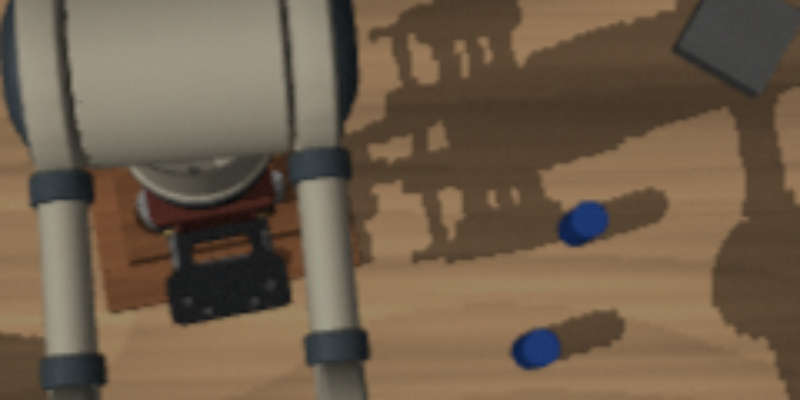

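The transfer height was too low: the held punch brushed the small fixed punch, which stands 74 mm high. I lift clear and check both the held punch and the pocketed one.

Run:
```python
from h import *
p=robot.current_tool_pos(); robot.move_straight([p[0],p[1],150],vel=80); robot.sleep(.2); st("up")
c=robot.capture("wrist"); np.savez("w2",**c); s=robot.capture("scene"); np.savez("s2",**s)
print(np.round(robot.current_ee_rot(),3).tolist())
cv2.imwrite("pics/w2.png",np.hstack([cv2.resize(c["frame"][100:400,150:430,::-1],(400,430)),cv2.resize(s["frame"][100:260,230:380,::-1],(400,430),interpolation=2)]))
```

```text
up t 19.14 tcp [571.    74.32 149.34] w 17.4 F [ 0.3  0.2 -0.7]
[[-0.162, 0.987, 0.003], [0.987, 0.162, 0.007], [0.006, 0.004, -1.0]]
```

View pics/w2.png

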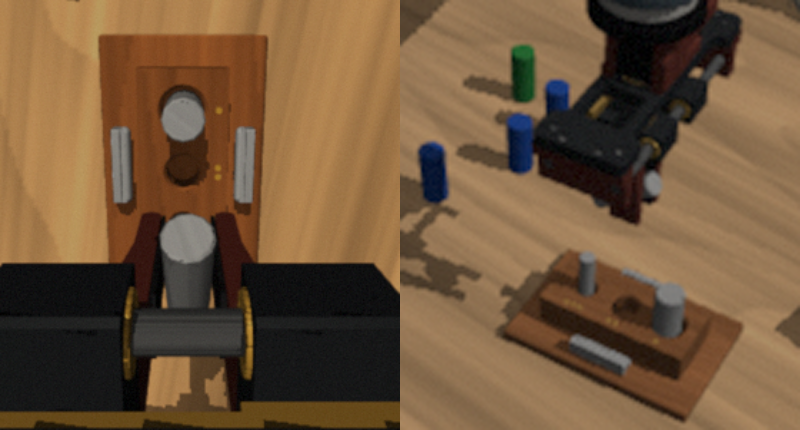

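The view shows the large punch standing in its pocket at (183,115) on the left, with the middle pocket free at (187,167). The medium punch has swung in the grip about the closing axis, with an end face at (187,240) and its body running down the image. I'll measure its tilt from the depth map.

Run:
```python
from h import *
c=dict(np.load("w2.npz")); print("cam",(-c["t"]@c["R"]).round(1))
W=world(c); g=np.array([571,74.3,168.0])
T=np.stack([CX,CY],1)
for v in range(240,330,5):
    w=W[v,281]; print(v,((w[:2]-g[:2])@T).round(1),w[2].round(1),c["frame"][v,281])
f=W[258:276,272:290].reshape(-1,3); f=f[np.isfinite(f).all(1)]; m=f.mean(0); n=np.linalg.svd(f-m)[2][2]; print("face",m,n, "in case axes",n[:2]@T)
# large punch
for b in blobs(c,66,90,40): print(b[:3],b[3])
```

```text
cam [559.8 143.5 310.9]
240 [  1.4 -23. ] 37.8 [117  64  34]
245 [  1.4 -28.3] 36.6 [115  65  31]
250 [ 0.7 18.7] 174.3 [132 127 121]
255 [ 0.7 16.6] 175.3 [142 143 136]
260 [ 0.7 15. ] 177.4 [144 140 134]
265 [ 0.7 13.7] 180.2 [141 139 133]
270 [ 0.7 12.1] 181.9 [135 132 127]
275 [ 0.7 10.9] 184.6 [135 132 125]
280 [0.7 8.9] 185.4 [137 133 126]
285 [0.7 6. ] 184.3 [67 64 59]
290 [0.7 2.2] 181.7 [72 70 67]
295 [ 0.7 -1.9] 178.9 [69 69 68]
300 [ 0.8 -7. ] 174.4 [66 64 63]
305 [  0.8 -11.7] 171.0 [70 67 64]
310 [  0.8 -16.5] 167.6 [72 73 67]
315 [ 0.4 26.8] 241.5 [41 40 42]
320 [ 0.4 26.8] 243.7 [55 53 48]
325 [ 0.4 26.7] 245.6 [58 55 55]
face [569.35978894  87.40681861 180.57579346] [-0.14181087  0.79067398  0.59558739] in case axes [-0.01357275  0.80317585]
((np.float64(278.0), np.float64(183.0)), np.uint64(754), np.float64(72.9)) ((564.5464477539062, 108.4127197265625), (23.22323989868164, 22.656696319580078), 53.86084747314453)
```

The punch leans 52° toward case +y and is held 38 mm from its base. I tilt the tool the other way, stand the punch on free bench near (660,-110), and regrasp it from above.

Run:
```python
from h import *
th=np.radians(52.5); P=np.array([660,-110.]); r=np.r_[P/np.linalg.norm(P),0]; Z=np.array([0,0,1.])
z=np.sin(th)*r-np.cos(th)*Z; x=np.cos(th)*r+np.sin(th)*Z; y=np.cross(z,x); M=np.stack([x,y,z],1); print(np.linalg.det(M))
tcp=lambda h:np.r_[P,38+h]+robot.grip_point_offset*z
q1,q2=robot.ik(tcp(60),M),robot.ik(tcp(0),M); print(np.round(q1,2) if q1 is not None else None,q2)
if q1 is not None and q2 is not None:
    p=robot.current_tool_pos(); robot.move_straight([p[0],p[1],210],vel=150)
    robot.move_pose(tcp(60),M); robot.sleep(.2); st("tilt")
    robot.move_straight(tcp(4),vel=80); robot.sleep(.2); st("low")
    hit=robot.move_straight(tcp(-5),vel=15,contact_N=4); st(f"hit {hit}"); print(tcp(0))
    s=robot.capture("scene"); cv2.imwrite("pics/s3.png",cv2.resize(s["frame"][60:260,130:380,::-1],(750,600),interpolation=2))
```

```text
1.0
[-0.25 -0.33  2.11  0.15  0.45  1.38] [-0.24882826 -0.23686726  2.15274444  0.21377734  0.31788468  1.31641343]
tilt t 21.32 tcp [ 675.22 -112.08   87.48] w 17.0 F [-0.4  0.1 -1.2]
low t 22.37 tcp [ 675.07 -112.55   31.72] w 17.1 F [-1.   0.6 -0.8]
hit True t 22.82 tcp [ 674.97 -112.53   25.25] w 17.0 F [-0.7  0.9  3.8]
[ 674.6338517  -112.43897528   26.61616128]
```

```bash
ls pics/s3.png
```

```text
pics/s3.png
```

View pics/s3.png

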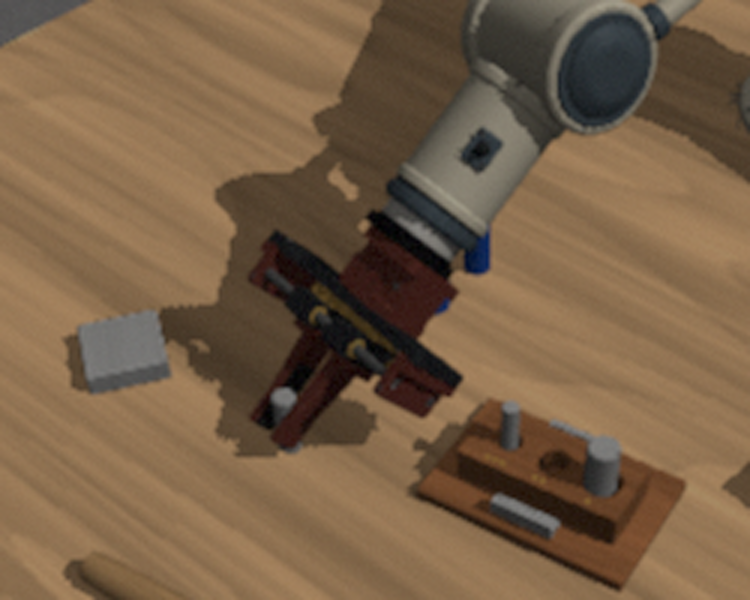

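The medium punch is upright between the fingers at (283,405) and touches the bench. I release it, retreat along the tool axis, and locate it again.

Run:
```python
from h import *
robot.ungrasp(); p=np.array(robot.current_tool_pos()); z=np.array(robot.current_ee_rot())[:,2]
robot.move_straight(p-90*z,vel=150)
robot.move_pose([660,-110,200],R(A)); robot.sleep(.2); st("over")
c=robot.capture("wrist")
for b in blobs(c,50,62,40): print(b[0],b[1],b[2],[np.round(x,1) for x in b[3]],b[4])
for b in blobs(robot.capture("top"),50,62,20): print(b[0],b[1],b[2],[np.round(x,1) for x in b[3]],b[4])
```

```text
over t 26.51 tcp [ 659.73 -109.96  200.  ] w 87.7 F [ 0.2 -0.1 -0.4]
(np.float64(11.0), np.float64(244.0)) 437 54.2 [array([ 392.9, -193.5]), array([25.2, 24.1]), np.float64(85.8)] [19. 84. 28.]
(np.float64(168.0), np.float64(239.0)) 424 54.6 [array([ 551.1, -163.2]), array([23.6, 24.3]), np.float64(4.2)] [ 16.  44. 108.]
(np.float64(281.0), np.float64(207.0)) 246 54.8 [array([ 661.3, -109.8]), array([17. , 17.4]), np.float64(9.1)] [115. 111. 106.]
(np.float64(90.0), np.float64(195.0)) 481 54.4 [array([ 472. , -128.3]), array([24.9, 23. ]), np.float64(27.1)] [ 18.  46. 108.]
(np.float64(28.0), np.float64(190.0)) 505 54.2 [array([ 412.1, -133.6]), array([26. , 22.9]), np.float64(9.1)] [ 17.  44. 105.]
(np.float64(215.0), np.float64(35.0)) 74 56.2 [array([579.6,  32.3]), array([12.5,  8.2]), np.float64(52.0)] [29. 27. 25.]
(np.float64(164.0), np.float64(296.0)) 23 55.1 [array([415.3, 237.1]), array([ 2.7, 34.3]), np.float64(81.0)] [20. 21. 21.]
(np.float64(129.0), np.float64(168.0)) 57 54.0 [array([683.9, 317.1]), array([18.2, 45.7]), np.float64(30.6)] [56. 37. 23.]
```

It stands at (661.3, -109.8). I pick it up again and carry it at 105 mm.

```bash
sed -i 's/z0+70\],R(A)); robot.move_straight/z0+105],R(A)); robot.sleep(.15); robot.move_straight/; s/\[\*xy,z+100\],vel=200/[*xy,z+110],vel=200/' h.py
python3 - <<'E'
from h import *
z0=pick((661.1,-109.8)); print(z0)
insert(CASE,z0)
E
```

```text
at t 28.03 tcp [ 661.92 -109.96   28.89] w 87.6 F [0.2 0.2 0.2]
closed t 29.12 tcp [ 661.14 -109.78   27.33] w 17.3 F [ 0.3 -0.   0.3]
up t 29.82 tcp [ 660.63 -109.71  135.75] w 17.3 F [-0.2 -1.3 -2.1]
27.32988411304849
above t 31.77 tcp [570.73  70.75  70.37] w 17.5 F [-0.6  0.9 -1.6]
down hit=True t 32.42 tcp [569.71  70.64  45.17] w 17.5 F [-1.  -0.   4.4]
base height 17.84257082639971
```

Both punches are seated (17.8 mm). Next I go to the cover, look from close up and grasp its rib.

Run:
```python
from h import *
robot.ungrasp(); p=robot.current_tool_pos(); robot.move_straight([p[0],p[1],130],vel=150)
C=np.radians(-7.8)
robot.move_pose([440.2,302.3,230],R(C)); robot.sleep(.2); st("over cover")
c=robot.capture("wrist"); cv2.imwrite("pics/wc.png",c["frame"][:,:,::-1])
for lo,hi in((92,105),(66,76)):
    for b in blobs(c,lo,hi,100): print(b[0],b[1],b[2],[np.round(x,1) for x in b[3]],b[4])
s=robot.capture("scene"); t=robot.capture("top")
for b in blobs(t,60,90,10): print("top",b[0],b[1],b[2],[np.round(x,1) for x in b[3]])
```

```text
over cover t 35.6 tcp [440.72 301.36 229.15] w 87.8 F [-0.3 -0.5  1. ]
(np.float64(279.0), np.float64(205.0)) 999 97.8 [array([440.8, 305.7]), array([69.4, 13. ]), np.float64(82.3)] [65. 65. 62.]
(np.float64(280.0), np.float64(194.0)) 7624 70.0 [array([441.1, 305. ]), array([138.6,  68. ]), np.float64(82.2)] [67. 66. 62.]
(np.float64(535.0), np.float64(143.0)) 2314 73.9 [array([694.9, 327.1]), array([48.9, 52.9]), np.float64(5.3)] [115. 112. 107.]
top (np.float64(135.0), np.float64(285.0)) 1880 71.2 [array([439.1, 293.9]), array([124.3,  67.9]), np.float64(82.0)]
top (np.float64(96.0), np.float64(281.0)) 91 71.1 [array([448.9, 369.6]), array([ 5.2, 65.9]), np.float64(81.9)]
top (np.float64(227.0), np.float64(220.0)) 110 73.6 [array([563.4, 107.2]), array([23.5, 21.7]), np.float64(43.6)]
top (np.float64(245.0), np.float64(217.0)) 64 73.1 [array([569.2,  69.7]), array([16.5, 16.7]), np.float64(88.6)]
top (np.float64(262.0), np.float64(214.0)) 34 73.3 [array([574.6,  33.6]), array([10.3, 12.5]), np.float64(88.6)]
top (np.float64(121.0), np.float64(158.0)) 542 74.3 [array([699.8, 323.9]), array([56.7, 50.9]), np.float64(44.1)]
```

View pics/wc.png

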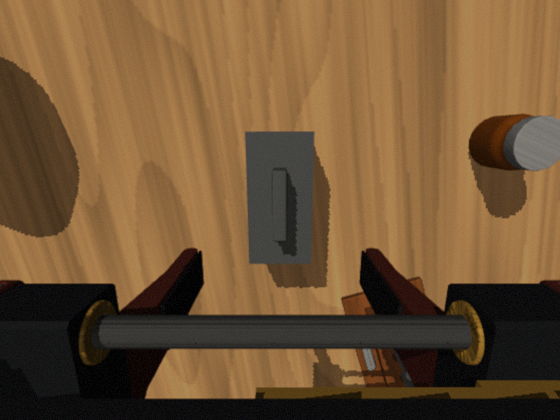

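The cover sits square in view at (279,197), with its rib at (279,205). The wrist estimate is about 2 mm off the top view in y, so I re-measure once after centring and then grasp.

Run:
```python
from h import *
C=np.radians(-7.8)
robot.move_straight([440.9,304,222],vel=60); robot.sleep(.5); st("over cover")
c=robot.capture("wrist"); S=[]
for lo,hi in((92,105),(66,76)):
    for b in blobs(c,lo,hi,100):
        print(b[0],b[1],b[2],[np.round(x,1) for x in b[3]])
        if 430<b[3][0][0]<450: S.append(b[3][0])
xy=np.mean(S,0); print(xy)
robot.move_straight([*xy,110],vel=150); robot.move_straight([*xy,74],vel=60,contact_N=6); robot.sleep(.2); st("at")
robot.gripper_close(); st("closed"); print(robot.current_grip_force())
robot.move_straight([*xy,180],vel=120); robot.sleep(.2); st("up")
c=robot.capture("wrist"); W=world(c); np.savez("wc2",**c)
g=robot.current_tool_pos()
for lo,hi in((g[2]-12,g[2]+2.5),(g[2]+18,g[2]+32)):
    for b in blobs(c,lo,hi,100): print(b[0],b[1],b[2],[np.round(x,1) for x in b[3]])
```

```text
over cover t 36.53 tcp [440.91 304.01 222.1 ] w 87.6 F [0.4 0.6 0.6]
(np.float64(280.0), np.float64(208.0)) 1075 97.7 [array([441.2, 305.7]), array([69.2, 13.8]), np.float64(82.4)]
(np.float64(280.0), np.float64(198.0)) 7822 70.0 [array([441.1, 305.1]), array([138.5,  68. ]), np.float64(82.2)]
(np.float64(538.0), np.float64(147.0)) 2187 73.8 [array([692.3, 326.9]), array([44.3, 53.2]), np.float64(5.3)]
[441.13461304 305.40853882]
at t 38.43 tcp [441.38 305.59  74.54] w 87.9 F [-0.7  0.4 -0.3]
closed t 39.56 tcp [440.93 305.26  73.56] w 13.5 F [ 0.5 -0.1 -1.8]
29.995601177215576
up t 40.79 tcp [440.85 305.22 179.03] w 14.1 F [-0.  -0.3 -2.5]
(np.float64(281.0), np.float64(359.0)) 859 175.6 [array([433.7, 242.8]), array([14.6, 28.1]), np.float64(82.1)]
(np.float64(281.0), np.float64(198.0)) 14746 175.5 [array([446.1, 333.5]), array([80.2, 68. ]), np.float64(82.2)]
(np.float64(281.0), np.float64(265.0)) 3418 203.5 [array([442.3, 315.2]), array([32.8, 50.1]), np.float64(14.8)]
```

The cover is level in the grip with the TCP within about 1 mm of its centre. I carry it over the case and lower it to just above the latches.

Run:
```python
from h import *
xy=CASE+0.5*CY
robot.move_pose([*xy,182],R(A)); robot.sleep(.3); st("hover")
hit=robot.move_straight([*xy,99],vel=50,contact_N=5); st(f"hit {hit}")
print("rim",robot.current_tool_pos()[2]-73.5, "T",np.round(robot.current_torque(),2))
s=robot.capture("scene"); cv2.imwrite("pics/s4.png",cv2.resize(s["frame"][100:280,220:430,::-1],(700,600),interpolation=2))
```

```text
hover t 42.18 tcp [569.92  72.19 182.12] w 13.5 F [ 0.3 -0.7 -1.7]
hit False t 43.99 tcp [570.28  71.21  99.4 ] w 13.5 F [-0.1 -0.  -1.4]
rim 25.9001833908178 T [-0.09  0.01  0.03]
```

View pics/s4.png

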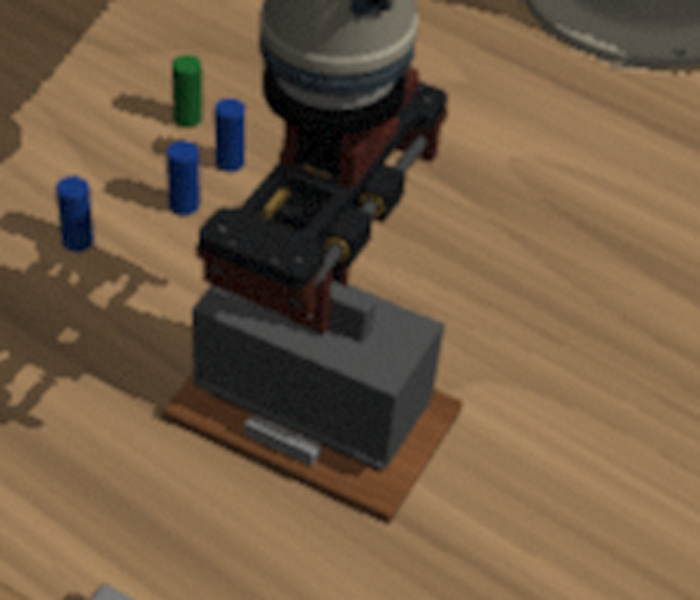

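The cover is level around the block with its rim just above the latches; the near one is at (283,438). I press down in small steps and log the force.

Run:
```python
from h import *
xy=CASE+0.5*CY
snap=False; pk=0
for z in np.arange(97,72,-1.5):
    robot.move_straight([*xy,z],vel=25); robot.sleep(.15)
    F=robot.current_ft_force()[2]; tz=robot.current_tool_pos()[2]; pk=max(pk,F)
    print(round(z,1),round(tz,2),round(F,1))
    if F>25 or (tz-73.5<12 and F>9): break
print(robot.current_time(),robot.current_gripper_width(),pk)
```

```text
97.0 96.99 -1.7
95.5 96.22 3.1
94.0 95.98 9.1
92.5 95.77 13.4
91.0 95.53 17.8
89.5 95.36 23.5
88.0 95.25 29.6
46.8417 13.720893084266804 29.581555025416318
```

Run:
```python
from h import *
st("now"); print("M",np.round(robot.current_torque(),2), robot.current_grip_force()); F=np.array(robot.current_ft_force()); print("Fcase",F[:2]@CX,F[:2]@CY)
s=robot.capture("scene"); c=robot.capture("wrist"); np.savez("w5",**c); np.savez("s5",**s)
cv2.imwrite("pics/s5.png",np.hstack([cv2.resize(s["frame"][170:260,260:370,::-1],(400,328),interpolation=2),cv2.resize(c["frame"][:,:,::-1],(400,328))]))
W=world(c); print("cam",(-c["t"]@c["R"]).round(1)); T=np.stack([CX,CY],1)
for v in range(0,420,12):
  for u in (200,245,320):
    w=W[v,u]; print(v,u,((w[:2]-CASE)@T).round(1),w[2].round(1),end=" | ")
  print()
```

```text
now t 46.84 tcp [571.25  71.28  95.25] w 13.7 F [-13.   -1.4  29.6]
M [-0.17  2.17  0.04] 30.0053671002388
Fcase -13.066147240441943 0.73334745731497
cam [559.5 141.5 256.4]
0 200 [-54.6 162.1] 0.0 | 0 245 [-22.6 161.9] 0.8 | 0 320 [ 30.7 162.7] -1.2 | 
12 200 [-55.7 155.6] -2.8 | 12 245 [-23. 155.] -0.8 | 12 320 [ 30.7 154.8] 0.2 | 
24 200 [-55.9 147.5] -1.5 | 24 245 [nan nan] nan | 24 320 [ 31.1 147.3] -0.4 | 
36 200 [-56.5 139.7] -1.5 | 36 245 [-23.6 140. ] -2.3 | 36 320 [ 31.4 139.7] -1.0 | 
48 200 [-57.  131.8] -1.4 | 48 245 [-23.8 131.9] -1.6 | 48 320 [ 31.6 131.7] -0.5 | 
60 200 [-57.6 123.8] -1.8 | 60 245 [-24.  123.7] -1.2 | 60 320 [ 31.8 123.5] 0.2 | 
72 200 [-58.  115.4] -0.8 | 72 245 [-24.2 115.3] -0.3 | 72 320 [ 32.2 115.6] -1.6 | 
84 200 [-58.8 107.2] -2.0 | 84 245 [-24.5 107.1] -1.1 | 84 320 [ 32.4 107.1] -0.7 | 
96 200 [-59.3  98.6] -1.4 | 96 245 [-24.9  98.6] -1.9 | 96 320 [32.8 98.6] -1.4 | 
108 200 [-59.5  89.8] 0.3 | 108 245 [-25.1  89.9] -1.8 | 108 320 [32.9 89.8] 0.1 | 
120 200 [-60.4  81. ] -1.1 | 120 245 [-24.4  80.6] 8.6 | 120 320 [32.  80.6] 9.0 | 
132 200 [
[... 1354 characters left out ...]
 194.5 | 
324 200 [-15.8  32.7] 198.2 | 324 245 [-6.9 29.5] 193.5 | 324 320 [ 9.8 31. ] 195.8 | 
336 200 [-16.  30.] 198.5 | 336 245 [-6.8 27.9] 195.6 | 336 320 [ 9.6 29.4] 197.9 | 
348 200 [-16.1  27.3] 198.9 | 348 245 [-6.9 24.9] 195.8 | 348 320 [ 9.7 26.3] 197.8 | 
360 200 [-16.5  23.6] 198.1 | 360 245 [-7.  21.4] 195.5 | 360 320 [ 9.6 24.4] 199.3 | 
372 200 [-16.6  20.9] 198.5 | 372 245 [-7.1 18.1] 195.5 | 372 320 [ 9.9 20.5] 198.3 | 
384 200 [-17.  17.] 197.8 | 384 245 [-7.  15.8] 196.6 | 384 320 [ 9.8 18.4] 199.5 | 
396 200 [-15.7  18.5] 202.7 | 396 245 [-6.2 19.7] 204.0 | 396 320 [ 9.3 19. ] 203.4 | 
408 200 [-13.9  22.2] 209.2 | 408 245 [-5.6 21.6] 208.7 | 408 320 [ 8.3 22.7] 209.9 |
```

View pics/s5.png

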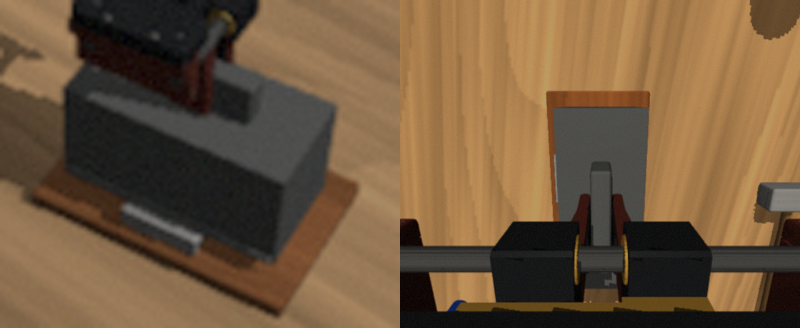

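The lateral force is -13 N along case x, so the cover sits too far toward +x and loads one latch. In the wrist half the cover's far edge spans about (555–648) and the foot (547–650). I'll measure that offset.

Run:
```python
from h import *
c=dict(np.load("w5.npz")); W=world(c); T=np.stack([CX,CY],1)
L=(W[...,:2]-CASE)@T; z=W[...,2]
fm=(z>5)&(z<14)&(L[...,1]>70)&(L[...,1]<86); cm=(z>86)&(z<97)&(L[...,1]>45)&(L[...,1]<75)
for n,m,h in(("foot",fm,10),("cover",cm,92.5)):
    r=[]
    for v in np.unique(np.nonzero(m)[0]):
        u=np.nonzero(m[v])[0]
        if len(u)>60: a=[(ray(c,x,v,h)-CASE)@T for x in(u[0]-.5,u[-1]+.5)]; r.append([a[0][0],a[1][0],(a[0][0]+a[1][0])/2,a[0][1]])
    r=np.array(r); print(n,len(r),np.median(r[:,:3],0).round(2),"y",r[:,3].min().round(1),r[:,3].max().round(1)); print(np.polyfit(r[:,3],r[:,2],1))
b=(c["frame"][200,200:420].astype(int));
```

```text
foot 19 [-54.42  54.19  -0.2 ] y 70.5 83.4
[-0.02019616  1.42137887]
cover 47 [-31.6   36.18   2.36] y 45.6 68.9
[-4.70332024e-04  2.30051645e+00]
```

The cover is about 2 mm too far toward +x relative to the foot. I back off, shift it toward -x, and press again while correcting x from the lateral force.

Run:
```python
from h import *
dx=-1.8
P=lambda z:[*(CASE+0.5*CY+dx*CX),z]
p=robot.current_tool_pos(); robot.move_straight([*(CASE+.5*CY),98],vel=60); robot.move_straight(P(98),vel=30); robot.sleep(.15); st("backed")
z=96.5
while z>72:
    robot.move_straight(P(z),vel=30); robot.sleep(.12)
    F=np.array(robot.current_ft_force()); t=np.array(robot.current_tool_pos()); fx=F[:2]@CX
    print(round(z,1),"z",round(t[2],2),"x",((t[:2]-CASE)@CX).round(2),"dx",round(dx,2),"Fz",F[2].round(1),"Fx",fx.round(1),"My",robot.current_torque()[1].round(2))
    if F[2]>26 or (t[2]<85 and F[2]>9) or robot.current_time()>58: break
    if abs(fx)>2.5: dx+=np.clip(fx*.12,-.6,.6)
    z-=1.5
print(robot.current_time(),robot.current_gripper_width())
```

```text
backed t 47.66 tcp [568.17  70.88  97.44] w 14.3 F [ 0.1  0.2 -2. ]
96.5 z 96.49 x -1.8 dx -1.8 Fz -1.0 Fx 0.3 My 0.05
95.0 z 95.3 x -1.55 dx -1.8 Fz 0.3 Fx 1.1 My -0.11
93.5 z 94.98 x -1.35 dx -1.8 Fz 5.8 Fx -0.4 My 0.27
92.0 z 94.42 x -0.97 dx -1.8 Fz 8.1 Fx -1.6 My 0.37
90.5 z 93.41 x -0.85 dx -1.8 Fz 9.3 Fx -1.8 My 0.47
89.0 z 89.75 x -1.51 dx -1.8 Fz 1.7 Fx -0.2 My 0.05
87.5 z 85.53 x -2.27 dx -1.8 Fz -10.0 Fx 3.7 My -0.8
86.0 z 84.86 x -1.78 dx -1.35 Fz -11.9 Fx 3.0 My -0.82
84.5 z 84.74 x -1.29 dx -1.0 Fz -5.3 Fx -0.4 My 0.18
83.0 z 83.66 x -0.88 dx -1.0 Fz -2.4 Fx -2.3 My 0.49
81.5 z 83.51 x -0.86 dx -1.0 Fz 5.4 Fx -5.4 My 1.06
80.0 z 83.46 x -0.88 dx -1.6 Fz 10.1 Fx -5.9 My 1.38
52.0583 13.68805318806458
```

It has snapped home: the TCP stops at 83.5, so the rim is at 10 mm, with 10 N on the tool. I ease the side load, check the force holds, and hand in.

Run:
```python
from h import *
robot.move_straight([*(CASE+0.5*CY-1.6*CX),80.2],vel=20); robot.sleep(.4)
ok=True
for _ in range(4):
    robot.sleep(.3); st("hold"); ok&=8<robot.current_ft_force()[2]<16 and abs(robot.current_tool_pos()[2]-83.5)<.8
print(ok)
if ok: print(robot.close_job())
```

```text
hold t 53.01 tcp [569.26  71.02  83.5 ] w 14.0 F [-5.4 -0.6  9. ]
hold t 53.31 tcp [569.24  71.03  83.46] w 13.7 F [-4.9  0.5  9.5]
hold t 53.61 tcp [569.26  71.02  83.48] w 13.8 F [-5.  -0.1  9. ]
hold t 53.91 tcp [569.26  71.01  83.47] w 14.0 F [-4.6 -1.   9. ]
True
the job is handed in; nothing more can be done
None
```

I handed the job in at about 54 s: both punches went to the bottom of their pockets, and the cover is snapped home with the gripper still pressing it down at about 9 N; no verdict came back.

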